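# Hang the batch tag and hold the sample slide flush on the tilted reader

### The job

Check in a sample at the grow room's reader: first lift the batch tag out of its slotted holder, hang it by its hole on the peg of the tag post and let go of it. Then pick up the sample slide by its fin, tilt it to match the sloped face of the reader stage and press it flush, centred and square on that sprung face with its long side up the slope, pushing the face in about half of its 8 mm travel, and finish while still holding it pressed there; do not let go. Do not change the stage's tilt or disturb the other things on the bench.

Things in the scene. Friction and masses are not known exactly. Their poses are not given: they have to be found in the camera images.
- tag: Batch tag, an aluminium plate standing upright in the holder's slot: 5 mm thick (x), 50 mm wide (y), 96 mm high (z), with a 24 mm round hole, and on its top edge a grey plastic grip block 10 mm thick (x), 34 mm wide (y), from 90 to 122 mm above the origin. Origin: centre of the lower edge; z up along the tag. 60 to 125 g. In the holder its lower edge is 8 mm above the bench.
- tag_hole (a point): Centre of the tag's hole, 70 mm above the tag's lower edge; the hole's axis is the tag's x axis.
- holder: Fixed black slotted block 70 x 80 mm, 34 mm high; the tag stands in its slot, 26 mm deep, 7 mm wide in x, 53 mm long in y. Origin: centre of the underside. Its x axis is the tag's thickness direction.
- tag_post: Fixed peg stand: foot 84 mm across, 12 mm high; steel mast 12 mm thick, 154 mm high; horizontal peg 8 mm thick, axis 150 mm above the bench, pointing along the stand's -x (towards the robot). The peg is straight to 45 mm from the mast's axis, then turns up: its end is 56 mm out, 10 mm above the peg's axis. Origin: centre of the foot's underside.
- peg_mid (a point): Point on the peg's axis 24 mm in front of the mast's axis, 150 mm above the bench; axes as the tag post's. A hanging tag has its hole's centre about 8 mm below the peg's axis.
- slide: Sample slide lying flat on the bench: white plate 90 x 56 x 5 mm with small windows near both ends, and an upright grey grip fin in the middle, 36 mm long (x), 12 mm thick (y), its top 38 mm above the plate's underside. Origin: centre of the underside; x along the 90 mm side and the fin, z up through the fin; it is the same either way round. 85 to 170 g.
- face_center (a point): Centre of the upper surface of the reader stage's sloped steel face plate, 136 mm long (x, up the slope away from the robot) by 120 mm wide (y), z out of the face. Its slope is 0.25 to 0.55 rad and differs every time; the low edge is nearest the robot. A 50 x 30 mm black window marks the centre. The point sinks with the plate.
- stage_face (a joint): How far the sprung face plate is pushed in along its own normal, in m: 0 free, 0.008 at its stop. Spring: starts to move at about 2 N, 8 N at 4 mm, 14 N at the stop. It does not tilt on its spring.
- stage: Fixed foot of the reader stage, 180 x 160 x 14 mm, with two hinge lugs near the robot up to 57 mm high, clamp knobs on their outer sides. Origin: centre of the underside. The hinge axis runs along y, 68 mm in front (-x) of the origin and 43 mm up; it is clamped stiff (8 N m), a normal push does not move it.
- frame_end (a point): Middle of the far (upper) end of the tilting frame under the face plate, 139 mm from the hinge axis: it moves only if the tilt is changed.
- jar: Bystander: closed glass jar 68 mm across, 110 mm high. Origin: centre of the underside (as for all bystanders unless told).
- mug: Bystander: white mug 76 mm across, 90 mm high, handle at its +y.
- bottle: Bystander: white bottle 60 mm across, 140 mm high.
- dish: Bystander: clear round culture dish 92 mm across, 16 mm high.
- brush: Bystander: brush 160 mm long lying along its x.
- wrench: Bystander: wrench 170 mm long lying along its x.
- weight: Bystander: brass balance weight 44 mm across, 52 mm high.
Mind the look-alikes: they are no part of the job. What is shaped like the tag_post but orange or pink is not meant.

How it is judged:
On the way:
1. the tag hangs by its hole on the peg, let go (x of tag_hole in the frame of tag_post between -0.05 and -0.002 m and y of tag_hole in the frame of tag_post between -0.011 and 0.011 m and z of tag_hole in the frame of tag_post between 0.134 and 0.153 m and angle between tag's own z axis and vertical below 0.35 rad and contact force between tag and tag_post above 0.2 N and contact force between the fingers and tag below 0.05 N), for 0.3 s.
At the end, for the whole second after the job is handed in: Tag hangs by its hole on the peg (11 mm sideways, upright to 0.35 rad), untouched. Slide in the fingers, still, on the face: within 3 mm, 0.045 rad of parallel, 15 mm of centred, 0.14 rad of square; face pushed in 1.5 to 7 mm; stage tilt unchanged (end within 8 mm) (all of step 1 and distance between slide and face_center below 0.015 m and z of slide in the frame of face_center between -0.003 and 0.003 m and angle between the z axis of slide and the z axis of face_center, either way round below 0.045 rad and angle between the x axis of slide and the x axis of face_center, either way round below 0.14 rad and angle between slide's own z axis and vertical below 1.2 rad and value of joint stage_face between 0.0015 and 0.007 m and contact force between slide and stage above 2 N and contact force between the fingers and slide above 1 N and linear speed of slide below 0.02 m/s and distance of frame_end from where it was at the start of the episode below 0.008 m); the arm keeps its last pose, push and grip.
It fails at once if a bystander was moved more than 40 mm (distance of any of jar, mug, bottle, dish, brush, wrench, weight from where it was at the start of the episode above 0.04 m).
It fails at once if the stage's tilt was changed (frame end moved 10 mm) (distance of frame_end from where it was at the start of the episode above 0.01 m).
It also fails if it takes over 56 s, if anything falls off the work surface, if the arm or the gripper's body presses on something with over 40 N, if the wrist force passes 120 N, or if a joint passes its speed limit or range.

### The arm

A 6-joint arm with a two-finger parallel gripper is mounted at the origin on the work surface. World frame = base frame: x ahead of the robot, y to its left, z up, the work surface at z = 0. Lengths are in m, angles in rad, forces in N, time in s.
With the tool pointing down it reaches from about 0.375 to 0.975 m from the base axis. Payload 3.8 kg.
Tool frame: the origin (TCP) lies at the very end of the fingers, on their centre line; the grasp point (between the pads) lies 19 mm behind it (robot.grip_point_offset is the distance from the TCP to the grasp point, in m); z points along the fingers, y is the line along which they close (so a half turn about z gives the same grasp; the last joint's range is limited). The gripper opens to 88 mm and grips with 3 to 60 N. Pads are 18 mm wide; open, the fingers measure 123 mm over their backs; the gripper's body (75 mm by 187 mm) begins 45 mm behind the grasp point.
Start: joints at [1.305, 0.264, 1.604, -0, 1.274, -0.037], TCP at [0.153, 0.657, 0.239] pointing down, gripper open.
Joint ranges: [-2.63, 2.63], [-0.94, 2.18], [0.31, 2.57], [-1.31, 4.45], [0, 2.66], [-2.55, 2.55]. Speed limits (rad/s): [2.57, 2.57, 3.14, 3.14, 3.14, 3.14].

### API

Orientations are given as a 3x3 rotation matrix whose columns are the frame's x, y, z axes.
In Python, from station import robot gives the robot as it stands. Calls block until the motion is done:
- robot.goto(position, orientation): joint-space move of the TCP to a pose.
- robot.move_linear(position, orientation=None, max_speed=0.15): straight line of the TCP; orientation=None keeps the orientation; max_speed is the mean speed in m/s.
- robot.move_joints(angles): joint-space move.
- robot.release() and robot.grab(): open the fingers fully, or close them until they stop; the grip force is fixed at half the most.
- robot.dwell(seconds).
- robot.ik(position, orientation): joint angles nearest the present ones, or None.
- robot.read_camera(name): name is "scene" or "top" or "wrist"; returns the picture (420x560x3 uint8, red, green, blue); there is no depth.
- robot.camera_params(name): a dict with "intrinsics" (3x3 intrinsics, pixels), "xyz" and "attitude" of the camera in the world. Camera axes: x right, y up, looking along -z (the intrinsics and any distortion apply to the point x, -y, -z); pixel columns grow to the right and rows downward; lengths in m; the calibration is good to about 2 mm. A picture is of the moment at which its call begins: read the wrist's pose just before it. camera_params takes no time and is no camera call; for the wrist camera it gives the pose at the moment of the call.
A pose or a line that the arm cannot do raises robot.Unreachable and nothing moves.
- robot.job_done(): hands the job in; it is judged then, once.
Readings, each from a call of its own:
- robot.current_time_s(): time.
- robot.current_joints(): joint angles.
- robot.current_joint_velocities(): joint speeds.
- robot.current_tau(): joint torques, N m.
- robot.current_position(): TCP position.
- robot.current_tool_rot(): TCP orientation.
- robot.current_contact_force(): force on the tool from outside, world axes, zero at the start.
- robot.current_wrist_torque(): the same for the moment, N m.
- robot.current_finger_gap(): finger opening in m.
- robot.current_finger_force(): force on a finger pad.
Only numpy, scipy, OpenCV 4.12 (cv2) and the standard library are available. Lean on these libraries where they do the work, as an engineer would, in place of code of your own. Each camera call takes 0.05 s, during which the arm holds its last target. There are 200 camera calls.

## Working session

There is one attempt and no reset: what is moved stays moved. The work goes in short steps, each a Python script; the robot and the scene stay as the last script left them, time stands still between calls to the robot, and variables do not carry over. Pictures are saved under pics/ and viewed, at most 10 in all, crops included, and the job is handed in when it is done.

```bash
mkdir -p pics; ls
python3 - <<'E'
from station import robot
import cv2,numpy as np
for n in("scene","top"):
    im=robot.read_camera(n); cv2.imwrite(f"pics/{n}0.png",im[:,:,::-1])
    p=robot.camera_params(n); print(n,p)
E
```

```text
pics
scene {'intrinsics': array([[427.72438838,   0.        , 276.34855507],
       [  0.        , 427.72438838, 209.17473449],
       [  0.        ,   0.        ,   1.        ]]), 'xyz': array([1.16000657, 0.48027225, 0.70060574]), 'attitude': array([[-0.70392427, -0.41967213,  0.57303221],
       [ 0.71022099, -0.40593679,  0.57515342],
       [-0.008761  ,  0.81184397,  0.58380872]])}
top {'intrinsics': array([[395.05544434,   0.        , 280.93591965],
       [  0.        , 395.05544434, 209.98297205],
       [  0.        ,   0.        ,   1.        ]]), 'xyz': array([ 0.54068752, -0.07014256,  1.08006941]), 'attitude': array([[ 0.01298783,  0.9985461 , -0.05231633],
       [-0.99961916,  0.01424022,  0.02363776],
       [ 0.02434839,  0.05198941,  0.99835077]])}
```

View pics/scene0.png

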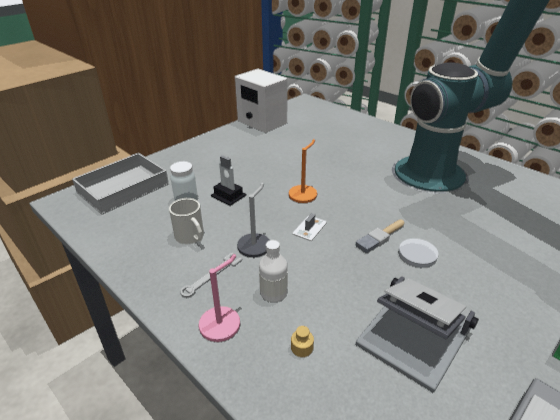

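View pics/top0.png

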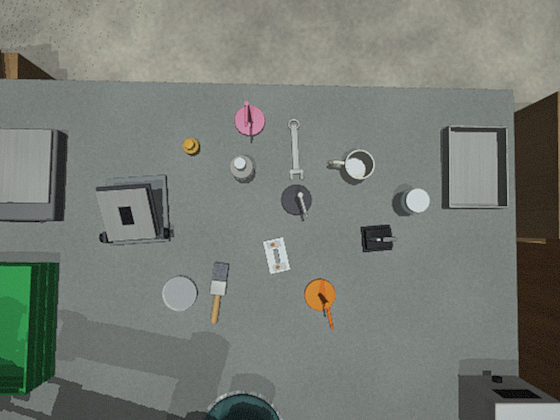

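Run:
```python
import cv2,numpy as np
def mos(n,boxes):
    im=cv2.imread(f"pics/{n}0.png"); t=[]
    for u,v,s in boxes:
        w,h=400//s,300//s
        c=cv2.resize(im[v:v+h,u:u+w],(400,300),interpolation=cv2.INTER_CUBIC)
        for k in range(0,w,10): cv2.line(c,(k*s,0),(k*s,5 if k%50 else 10),(0,0,255),1)
        for k in range(0,h,10): cv2.line(c,(0,k*s),(5,k*s),(0,0,255),1)
        cv2.putText(c,f"{u},{v} x{s}",(250,295),0,.5,(0,0,255),1); t.append(c)
    cv2.imwrite(f"pics/{n}_m.png",np.vstack([np.hstack(t[:2]),np.hstack(t[2:])]))
mos("top",[(340,208,5),(260,170,5),(240,228,5),(90,165,4)])
mos("scene",[(190,150,5),(220,180,5),(270,200,5),(355,275,3)])
```

```text
(no output)
```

View pics/top_m.png

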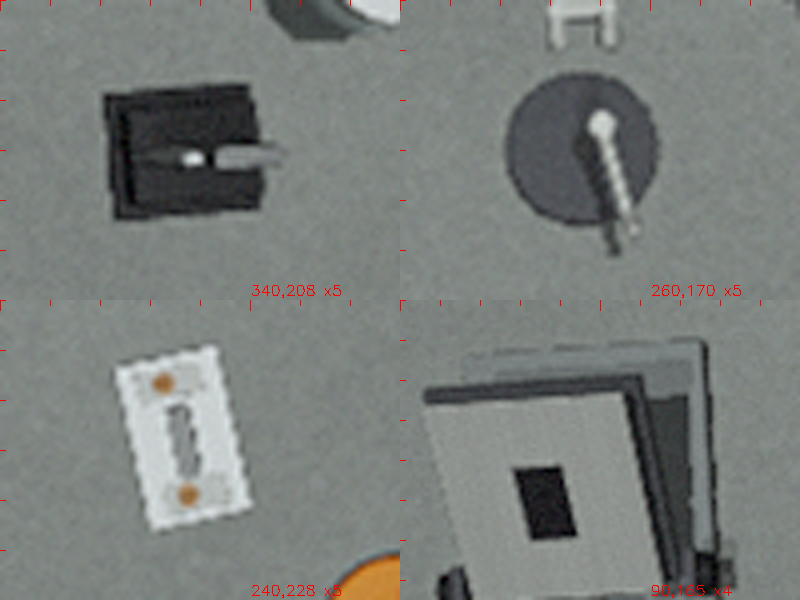

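View pics/scene_m.png

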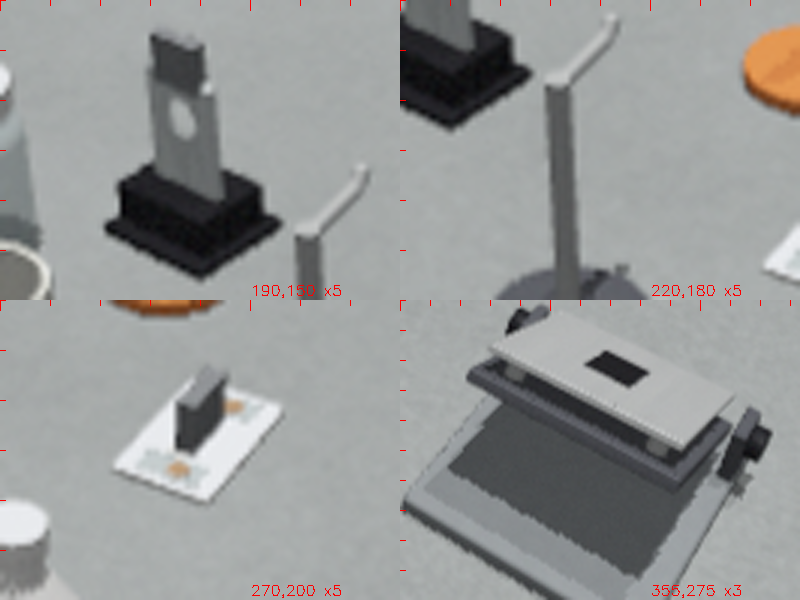

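```bash
cat > h.py <<'E'
import numpy as np,cv2
from station import robot
from scipy.optimize import least_squares
def proj(p,X):
    c=(np.atleast_2d(X)-p["xyz"])@p["attitude"]; K=p["intrinsics"]
    return np.c_[K[0,0]*c[:,0]/-c[:,2]+K[0,2], -K[1,1]*c[:,1]/-c[:,2]+K[1,2]]
def ray(p,uv):
    K=p["intrinsics"]; uv=np.atleast_2d(uv)
    return np.c_[(uv[:,0]-K[0,2])/K[0,0],-(uv[:,1]-K[1,2])/K[1,1],-np.ones(len(uv))]@p["attitude"].T
def onz(p,uv,z):
    d=ray(p,uv); return p["xyz"]+d*((z-p["xyz"][2])/d[:,2])[:,None]
def tri(obs): # [(p,uv)...]
    f=lambda X:np.concatenate([(proj(p,X)-uv).ravel() for p,uv in obs])
    s=least_squares(f,[.6,0,.1]); return s.x,np.sqrt(np.mean(s.fun**2))
def Rz(a): return np.array([[np.cos(a),-np.sin(a),0],[np.sin(a),np.cos(a),0],[0,0,1.]])
E
python3 - <<'E'
from h import *
np.set_printoptions(precision=4,suppress=True)
T=robot.camera_params("top");S=robot.camera_params("scene")
mt=lambda c,o,s:(np.array(c,float)/s+o)
foot=onz(T,mt([182,148],(260,170),5),.012);mast=onz(T,mt([200,120],(260,170),5),.154);tip=onz(T,mt([233,230],(260,170),5),.16)
print("post",foot,mast,tip,"mast tri",tri([(T,mt([200,120],(260,170),5)),(S,mt([159,80],(220,180),5))]),"tip",tri([(T,mt([233,230],(260,170),5)),(S,mt([216,20],(220,180),5))]))
c=onz(T,mt([[115,68],[216,46],[253,207],[152,231]],(240,228),5),.005);print("slide",c.mean(0),c, np.linalg.norm(np.diff(c,axis=0),axis=1))
a=[(514,467),(562,465),(577,537),(528,540)]; a=mt(np.array(a)-[400,300],(90,165),4)
b=[(608,350),(648,371),(624,387),(585,368)]; b=mt(np.array(b)-[400,300],(355,275),3)
# top order: far+y, far-y, near-y, near+y ; scene: right=-x+y
for o in range(4):
    q=np.roll(b,o,axis=0); r=[tri([(T,a[i]),(S,q[i])]) for i in range(4)]
    print(o,[round(x[1],2) for x in r]); P=np.array([x[0] for x in r])
    if max(x[1] for x in r)<2: print(P,P.mean(0),np.linalg.norm(np.roll(P,-1,0)-P,axis=1))
h=onz(T,mt([[104,93],[113,220]],(340,208),5),.006);print("holder left edge",h)
hb=[[105,225],[200,278],[283,222]];print("scene holder",onz(S,mt(hb,(190,150),5),.004))
print("grip top ctr scene",onz(S,mt([178,35],(190,150),5),.13),"top",onz(T,mt([[215,155],[278,153]],(340,208),5),.13), "hole", onz(S,mt([183,115],(190,150),5),.078))
E
```

```text
post [[ 0.6255 -0.137   0.012 ]] [[ 0.6276 -0.1365  0.154 ]] [[ 0.5757 -0.152   0.16  ]] mast tri (array([ 0.6267, -0.1357,  0.1542]), np.float64(0.34219002494533823)) tip (array([ 0.5751, -0.1516,  0.1561]), np.float64(0.3144851832728257))
slide [ 0.4732 -0.086   0.005 ] [[ 0.5105 -0.0481  0.005 ]
 [ 0.5231 -0.1027  0.005 ]
 [ 0.4364 -0.1238  0.005 ]
 [ 0.4229 -0.0694  0.005 ]] [0.0561 0.0892 0.0561]
0 [np.float64(1.32), np.float64(6.51), np.float64(1.27), np.float64(6.64)]
1 [np.float64(3.84), np.float64(2.79), np.float64(3.91), np.float64(2.99)]
2 [np.float64(0.23), np.float64(0.28), np.float64(0.14), np.float64(0.36)]
[[0.5943 0.3026 0.1086]
 [0.595  0.2763 0.1056]
 [0.5516 0.2723 0.0855]
 [0.5504 0.3004 0.0867]] [0.5729 0.2879 0.0966] [0.0265 0.048  0.0282 0.0491]
3 [np.float64(2.36), np.float64(3.92), np.float64(2.42), np.float64(4.08)]
holder left edge [[ 0.5546 -0.3143  0.006 ]
 [ 0.4856 -0.3194  0.006 ]]
scene holder [[ 0.5589 -0.3938  0.004 ]
 [ 0.5551 -0.3124  0.004 ]
 [ 0.4842 -0.321   0.004 ]]
grip top ctr scene [[ 0.5222 -0.356   0.13  ]] top [[ 0.5238 -0.3401  0.13  ]
 [ 0.5252 -0.3707  0.13  ]] hole [[ 0.5222 -0.3578  0.078 ]]
```

```bash
cat >> h.py <<'E'
def Rsl(yaw,s=0): # face frame: x up slope
    return Rz(yaw)@cv2.Rodrigues(np.array([0,-s,0.]))[0]
D=np.diag([-1.,1,-1]) # tool y = obj y
E
python3 - <<'E'
from h import *
np.set_printoptions(precision=4,suppress=True)
print(robot.current_tool_rot().tolist()); p=robot.camera_params("wrist"); R=robot.current_tool_rot()
print("cam in tool",R.T@(p["xyz"]-robot.current_position()),R.T@p["attitude"],p["intrinsics"])
t=[]
import pickle;ps=[]
for pos,R in [((.45,.288,.33),Rz(.07)@D),((.62,.288,.30),Rz(.07)@D)]:
    best=[(q,np.abs(np.array(q)).max()) for q in [robot.ik(pos,R),robot.ik(pos,R@Rz(np.pi))] if q is not None]
    print([np.round(b[0],2) for b in best])
    robot.goto(pos,R if robot.ik(pos,R) is not None else R@Rz(np.pi)); ps.append(robot.camera_params("wrist")); im=robot.read_camera("wrist"); t.append(cv2.resize(im[:,:,::-1],(400,300))); cv2.imwrite(f"pics/w{len(t)}.png",im[:,:,::-1])
pickle.dump(ps,open("ps.pkl","wb")); cv2.imwrite("pics/wm.png",np.hstack(t)); print(robot.current_time_s())
E
```

```text
[[-0.9739443280835975, 0.22678663906854105, -0.0005158815607897844], [0.22678721614744377, 0.9739424310137657, -0.0019234508282286386], [6.62259926832123e-05, -0.0019903293675342377, -0.9999980170995972]]
cam in tool [ 0.0735  0.0004 -0.1464] [[ 0.0019  0.9587  0.2845]
 [ 1.     -0.0015 -0.0018]
 [-0.0014  0.2845 -0.9587]] [[294.9656   0.     280.4161]
 [  0.     294.9656 210.8993]
 [  0.       0.       1.    ]]
[array([ 0.52, -0.05,  1.78, -0.  ,  1.41, -1.12]), array([ 0.52, -0.05,  1.78, -0.  ,  1.41,  2.02])]
[array([ 0.4 ,  0.25,  1.51, -0.  ,  1.38, -1.24]), array([ 0.4 ,  0.25,  1.51, -0.  ,  1.38,  1.9 ])]
2.6833
```

View pics/wm.png

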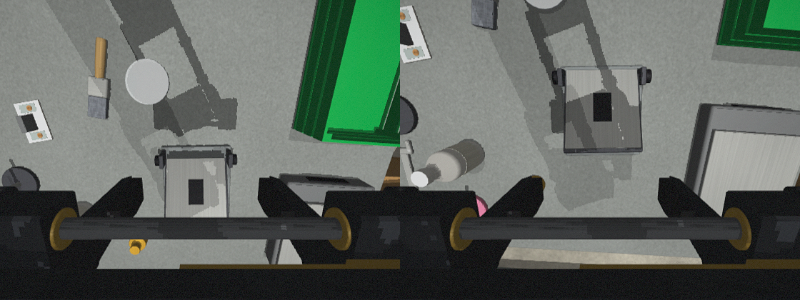

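Run:
```python
import cv2
im=cv2.imread("pics/w2.png")[85:225,210:360]
cv2.imwrite("pics/w2c.png",cv2.resize(im,None,fx=4,fy=4,interpolation=cv2.INTER_CUBIC))
```

```text
(no output)
```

View pics/w2c.png

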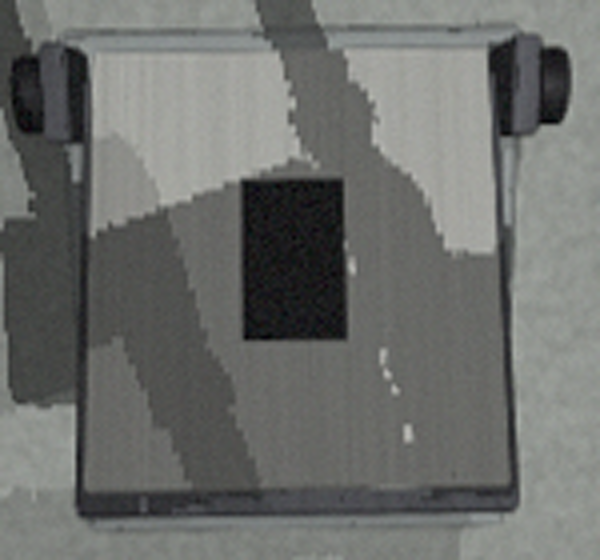

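Run:
```python
from h import *
import pickle
np.set_printoptions(precision=4,suppress=True)
T=robot.camera_params("top");S=robot.camera_params("scene");W=pickle.load(open("ps.pkl","rb"))[1]
mt=lambda c,o,s:(np.array(c,float)/s+o)
L,B,l,b=.068,.06,.025,.015
M={"N-":(-L,-B,0),"N+":(-L,B,0),"F-":(L,-B,0),"F+":(L,B,0),"n-":(-l,-b,0),"n+":(-l,b,0),"f-":(l,-b,0),"f+":(l,b,0)}
w=dict(zip(["N-","N+","F-","F+","n-","n+","f+","f-"],mt([(92,48),(490,45),(82,491),(511,487),(243,180),(344,180),(347,339),(244,340)],(210,85),4)))
t=dict(zip(["F+","F-","f+","f-","n-","n+"],mt(np.array([(425,405),(622,392),(514,467),(562,465),(577,537),(528,540)])-[400,300],(90,165),4)))
s=dict(zip(["F-","F+","N+","n-","n+","f+","f-"],mt(np.array([(487,347),(683,446),(735,397),(608,350),(648,371),(624,387),(585,368)])-[400,300],(355,275),3)))
def run(views):
    def f(q):
        R=Rsl(q[3],q[4])
        return np.concatenate([(proj(P,np.array([M[k] for k in o])@R.T+q[:3])-np.array(list(o.values()))).ravel() for P,o in views])
    r=least_squares(f,[.573,.288,.097,.07,.45],loss="soft_l1",f_scale=.5); print(r.x,np.sqrt(np.mean(f(r.x)**2)))
    return r.x,f(r.x)
x,e=run([(W,w),(T,t),(S,s)]);print(e.reshape(-1,2).round(1).tolist());run([(W,w)]);run([(T,t),(S,s)]);run([(W,w),(T,t)]);run([(W,w),(S,s)])
```

```text
[0.5745 0.2894 0.0965 0.0792 0.4794] 0.7308641162781037
[[0.0, -0.1], [-0.1, -0.1], [-0.4, -0.6], [-0.5, -0.4], [-0.5, -0.3], [-0.3, -0.5], [-0.3, 0.2], [-0.7, 0.2], [-1.7, -0.3], [-0.5, -0.3], [-1.0, -0.7], [-0.6, -1.0], [-0.3, -0.7], [-0.1, -0.6], [1.1, -0.5], [0.6, 0.6], [0.6, -0.4], [-0.5, 0.9], [1.1, 1.4], [1.7, 1.6], [-0.9, -0.1]]
[0.5747 0.2898 0.097  0.0813 0.4787] 0.22960437825754923
[0.5732 0.2878 0.0959 0.0789 0.4666] 0.6500843274841744
[0.5747 0.2897 0.0946 0.0796 0.4712] 0.5314466234873779
[0.5747 0.2896 0.0973 0.0808 0.4789] 0.6951084145458105
```

Run:
```python
from h import *
np.set_printoptions(precision=4,suppress=True)
A=np.array([[0,1,0],[1,0,0],[0,0,-1.]])
c=np.array([.5228,-.3562,0]);R=Rz(.077)@A
robot.goto(c+[0,0,.24],R); robot.move_linear(c+[0,0,.104],R,max_speed=.12)
f0=robot.current_contact_force();print(f0)
robot.grab();print(robot.current_finger_gap(),robot.current_finger_force(),robot.current_contact_force(),robot.current_position())
if robot.current_finger_gap()>.006:
    robot.move_linear(c+[0,0,.27],R,max_speed=.12)
    robot.dwell(.3);print(robot.current_finger_gap(),robot.current_contact_force(),robot.current_position(),robot.current_time_s())
```

```text
[-0.3944 -0.2401  0.0079]
0.009854834808247961 29.838465890243242 [ 1.4768 -0.1183 -0.5324] [ 0.5233 -0.3562  0.104 ]
0.009671958177966202 [-0.8336 -1.192  -0.5786] [ 0.5227 -0.3561  0.2695] 9.2917
```

```bash
cat >> h.py <<'E'
A=np.array([[0,1,0],[1,0,0],[0,0,-1.]])
PO=np.array([.6265,-.1362,0]);PY=.296;PR=Rz(PY)@A
def post(x,zh,y=0): return PO+Rz(PY)@np.array([x,y,zh+.026]) # TCP for hole centre at x,y,zh
E
python3 - <<'E'
from h import *
robot.goto(post(-.085,.24),PR); robot.move_linear(post(-.085,.160),PR)
a=robot.read_camera("scene")[120:240,190:330,::-1];b=robot.read_camera("top")[140:260,260:400,::-1]
f=lambda c:cv2.resize(c,(400,343),interpolation=cv2.INTER_CUBIC)
cv2.imwrite("pics/pre.png",np.hstack([f(a),f(b)]));print(robot.current_position(),post(-.085,.16),robot.current_time_s())
E
```

```text
[ 0.54629886 -0.16175262  0.18760672] [ 0.54519657 -0.1609942   0.186     ] 10.8833
```

View pics/pre.png

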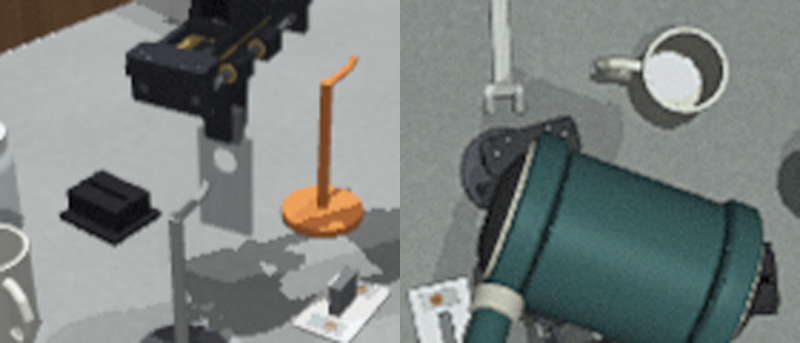

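Run:
```python
from h import *
np.set_printoptions(precision=4,suppress=True)
S=robot.camera_params("scene"); h=robot.current_position()-[0,0,.026]
pr=proj(S,h+Rz(PY)@[.0025,0,0])[0];print("pred",pr,"tip pred",proj(S,PO+Rz(PY)@[-.056,0,.160])[0])
if np.abs(pr-[269.4,175.3]).max()<1.8:
    print(robot.current_contact_force())
    for x,z,v in [(-.064,.161,.05),(-.056,.160,.03),(-.045,.1515,.03),(-.026,.150,.03)]:
        robot.move_linear(post(x,z),PR,max_speed=v);print(x,robot.current_contact_force(),robot.current_position()-post(x,z))
    print(robot.current_time_s())
```

```text
pred [267.9006 176.3679] tip pred [263.1111 182.0754]
[-0.4692 -0.0685 -1.1637]
-0.064 [-1.0488 -0.0367 -0.8355] [ 0.0002  0.0002 -0.0002]
-0.056 [-0.1611 -0.7328 -0.427 ] [ 0.0001  0.     -0.0001]
-0.045 [ 1.1621  0.1725 -0.5   ] [-0.      0.0001 -0.0002]
-0.026 [ 0.0717  0.0059 -2.1112] [-0.0001  0.     -0.0001]
13.2667
```

Run:
```python
from h import *
np.set_printoptions(precision=4,suppress=True)
for z in (.147,.145,.143,.142,.141,.140,.139):
    robot.move_linear(post(-.026,z),PR,max_speed=.03); f=robot.current_contact_force();print(z,f)
    if f[2]>1.5: break
im=robot.read_camera("scene")[120:220,210:310,::-1]
robot.release();robot.dwell(.2);print(robot.current_contact_force(),robot.current_finger_gap())
p=robot.current_position()
robot.move_linear(p+[0,0,.10],PR,max_speed=.12)
b=robot.read_camera("scene")[120:220,210:310,::-1]
f=lambda c:cv2.resize(c,(400,400),interpolation=cv2.INTER_CUBIC)
cv2.imwrite("pics/hang.png",np.hstack([f(im),f(b)]));print(robot.current_time_s())
```

```text
0.147 [ 0.637   0.3008 -0.9551]
0.145 [ 0.7042 -0.5434 -0.6099]
0.143 [ 0.2832 -0.3178 -0.3936]
0.142 [-0.2585 -0.3716 -0.9809]
0.141 [-0.554  -0.2409  3.1799]
[ 0.3936  0.2068 -0.5351] 0.08816377117449221
17.0083
```

View pics/hang.png

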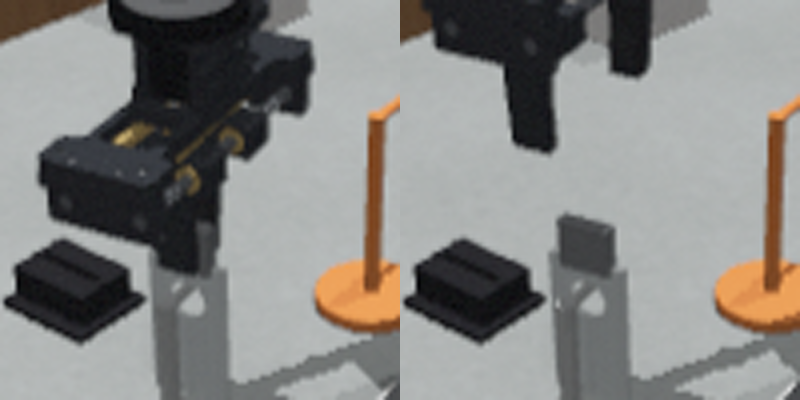

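Run:
```python
from h import *
np.set_printoptions(precision=4,suppress=True)
c=np.array([.4732,-.0862,0]);R=Rz(.239)@D
robot.goto(c+[0,0,.27],R);robot.move_linear(c+[0,0,.05],R,max_speed=.15);robot.move_linear(c+[0,0,.013],R,max_speed=.04)
print(robot.current_contact_force());robot.grab();print(robot.current_finger_gap(),robot.current_finger_force(),robot.current_contact_force(),robot.current_position())
if robot.current_finger_gap()>.008:
    robot.move_linear(c+[0,0,.26],R,max_speed=.15);robot.dwell(.2);print(robot.current_finger_gap(),robot.current_contact_force())
    F=np.array([.5744,.2895,.0965]);FR=Rsl(.08,.475);n=FR[:,2];print(n,robot.ik(F+.06*n,FR@D))
    robot.goto(F+n*.10,FR@D);print(robot.current_position()-F-n*.1,robot.current_contact_force(),robot.current_time_s())
    ps=robot.camera_params("wrist");im=robot.read_camera("wrist");cv2.imwrite("pics/held.png",cv2.resize(np.hstack([im,robot.read_camera("scene")]),(800,300))[:,:,::-1])
```

```text
[ 0.0372 -0.0665  0.7158]
0.01170044776726985 29.99989152420312 [0.5609 0.342  0.2833] [ 0.4732 -0.0862  0.013 ]
0.012224142719303386 [ 0.2798 -0.2544 -1.2339]
[-0.4559 -0.0365  0.8893] [ 0.5596  0.01    2.1405 -0.3843  0.5978 -0.815 ]
[ 0.0003 -0.0005  0.0002] [ 0.7176  0.2736 -0.7543] 25.575
```

View pics/held.png

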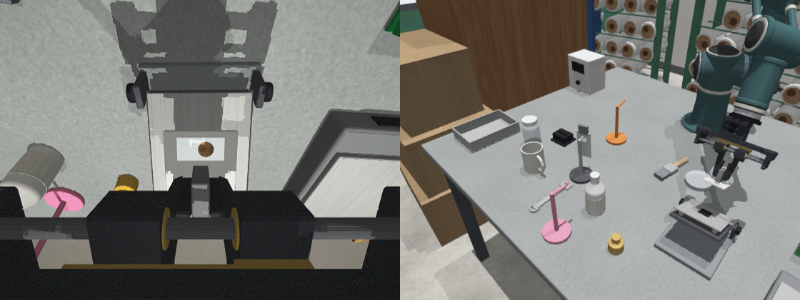

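Run:
```python
from h import *
np.set_printoptions(precision=4,suppress=True)
F=np.array([.5744,.2895,.0965]);FR=Rsl(.08,.475);n=FR[:,2]
robot.move_linear(F+n*.025,FR@D,max_speed=.1);robot.dwell(.3)
f0=np.mean([robot.current_contact_force() for _ in range(4) if robot.dwell(.03) is None],0);t0=robot.current_wrist_torque()
for d in np.arange(.017,.004,-.001):
    robot.move_linear(F+n*d,FR@D,max_speed=.02);robot.dwell(.15)
    f=(robot.current_contact_force()-f0)@FR;m=(robot.current_wrist_torque()-t0)@FR
    print(round(d,4),f,m,((robot.current_position()-F)@n).round(4))
    if f[2]>8: break
print(robot.current_finger_gap(),robot.current_time_s())
cv2.imwrite("pics/fin.png",np.hstack([robot.read_camera("wrist")[100:310,180:390],robot.read_camera("scene")[210:420,330:540]])[:,:,::-1].repeat(2,0)[:, :].repeat(2,1)[:420,:800] if False else cv2.resize(np.hstack([robot.read_camera("wrist")[100:300,180:380],robot.read_camera("scene")[220:420,330:530]])[:,:,::-1],(800,400),interpolation=cv2.INTER_CUBIC))
```

```text
0.017 [nan nan nan] [-0.0014 -0.0261  0.0179] 0.017
0.016 [nan nan nan] [-0.0105 -0.0227  0.0557] 0.016
0.015 [nan nan nan] [-0.0684 -0.0179  0.0089] 0.015
0.014 [nan nan nan] [-0.0093 -0.0485 -0.0019] 0.014
0.013 [nan nan nan] [-0.0022 -0.0188  0.0255] 0.0131
0.012 [nan nan nan] [-0.0216 -0.1028  0.024 ] 0.0121
0.011 [nan nan nan] [ 0.046  -0.1007  0.034 ] 0.0111
0.01 [nan nan nan] [ 0.0589 -0.1342 -0.0093] 0.0101
0.009 [nan nan nan] [ 0.0807 -0.1319  0.0241] 0.0091
0.008 [nan nan nan] [ 0.04   -0.0921  0.0224] 0.0081
0.007 [nan nan nan] [-0.001   0.0258 -0.0346] 0.0072
0.006 [nan nan nan] [0.0337 0.0314 0.0218] 0.0063
0.005 [nan nan nan] [-0.0451  0.0238 -0.0012] 0.0055
0.011919218615873183 32.5083
  return _methods._mean(a, axis=axis, dtype=dtype,
  ret = ret.dtype.type(ret / rcount)
```

View pics/fin.png

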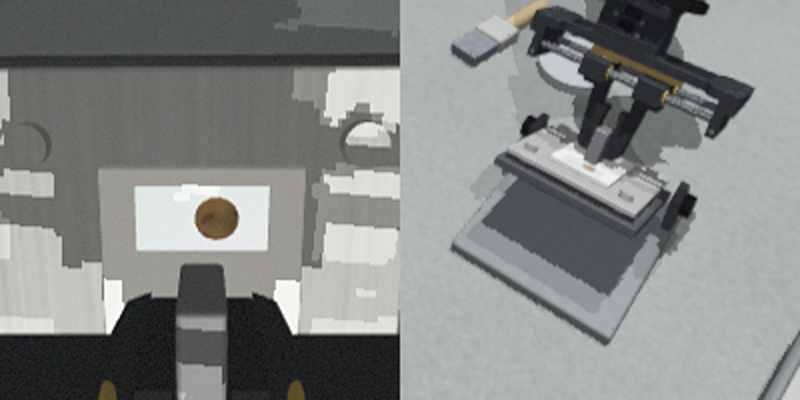

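My force stop was disabled by a NaN bug in my own script (the press stopped at the end of its range). I'll read the force now and back off accordingly.

Run:
```python
from h import *
np.set_printoptions(precision=3,suppress=True)
F=np.array([.5744,.2895,.0965]);FR=Rsl(.08,.475);n=FR[:,2]
def rd():
    a=[]
    for _ in range(6): robot.dwell(.03); a.append(np.r_[robot.current_contact_force()@FR,robot.current_wrist_torque()@FR])
    return np.mean(a,0)
print(rd())
for d in (.006,.007,.008,.009,.010,.011):
    robot.move_linear(F+n*d,FR@D,max_speed=.02);robot.dwell(.1);f=rd();print(d,f,round((robot.current_position()-F)@n,4))
    if f[2]<7.5: break
print(robot.current_finger_gap(),robot.current_time_s())
```

```text
[-3.541 -0.666 11.348  0.024  0.387 -0.01 ]
0.006 [-2.671 -0.299  9.785  0.035  0.34  -0.022] 0.0064
0.007 [-2.482 -0.276  8.281  0.048  0.301  0.002] 0.0072
0.008 [-2.715 -0.08   7.247  0.056  0.267 -0.01 ] 0.0081
0.011730796539849566 34.4583
```

Run:
```python
from station import robot
robot.dwell(.5);print(robot.current_contact_force(),robot.current_finger_force(),robot.current_time_s());print(robot.job_done())
```

```text
[-5.08714634 -0.42526705  6.00884595] 30.00682946294546 34.9583
the job is handed in; nothing more can be done
None
```

The job is handed in at about 35 s: the tag hangs released on the grey post's peg, and the slide is still gripped and pressed on the reader face at roughly 8 N, an estimated 4 mm in. A bug in my script disabled the force stop on the first press, so it went to about 12 N (roughly 7 mm in) before I backed off. I did not measure the slide's flushness or the stage's tilt afterwards, and the hand-in gave no verdict.

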